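Hang a moisture-absorber pail on the weighing hook

ROBOT

A 6-joint arm with a two-finger parallel gripper is mounted at the origin on the work surface. World frame = base frame: x ahead of the robot, y to its left, z up, the work surface at z = 0. Lengths are in m, angles in rad, forces in N, time in s.
With the tool pointing down it reaches from about 0.35 to 0.975 m from the base axis. Payload 7.1 kg.
Tool frame: the origin (TCP) lies midway between the tips of the shut fingers; the grasp point (between the pads) lies 19 mm behind it; z points along the fingers, y is the line along which they close (so a half turn about z gives the same grasp; the last joint's range is limited). The gripper opens to 88 mm and grips with 3 to 60 N. Pads are 20 mm wide; open, the fingers measure 115 mm over their backs; the gripper's body (75 mm by 178 mm) begins 61 mm behind the grasp point.
Start: joints at [-1.179, 0.423, 1.63, -0, 1.089, -0.019], TCP at [0.25, -0.573, 0.223] pointing down, gripper open.
Joint ranges: [-3, 3], [-0.9, 2.11], [0.09, 2.58], [-1.31, 4.45], [0.11, 2.69], [-2.54, 2.54]. Speed limits (rad/s): [2.39, 2.39, 3.01, 3.14, 3.14, 3.14].

INTERFACE

Orientations are given as a unit quaternion [w, x, y, z].
In Python, from station import move_pose, movel, movej, command_gripper, wait, inverse_kinematics, read_camera, camera_info, MotionError, job_done, get_time, get_joint_pos, get_qvel, get_effort, get_tcp_pos, get_ee_rot, get_ft_force, get_ft_torque, get_grip_width, get_finger_force gives the robot as it stands. Calls block until the motion is done:
- move_pose(position, orientation): joint-space move of the TCP to a pose.
- movel(position, frame=None, v=0.15, until_force=None): straight line of the TCP; frame=None keeps the orientation; v is the mean speed in m/s. With until_force (N) it stops when the force on the tool has changed by that much, and returns True; else False.
- movej(angles): joint-space move.
- command_gripper(opening): opening from 0.0 (shut) to 1.0 (fully open); the grip force is fixed at half the most; returns when the fingers have stopped.
- wait(seconds).
- inverse_kinematics(position, orientation): joint angles nearest the present ones, or None.
- read_camera(name): name is "scene" or "top"; returns the picture (420x560x3 uint8, red, green, blue); there is no depth.
- camera_info(name): a dict with "intrinsics" (3x3 intrinsics, pixels), "T" (4x4, takes a point from camera to world coordinates). Camera axes: x right, y up, looking along -z (the intrinsics and any distortion apply to the point x, -y, -z); pixel columns grow to the right and rows downward; lengths in m; the calibration is good to about 2 mm. A picture is of the moment at which its call begins. camera_info takes no time and is no camera call.
A pose or a line that the arm cannot do raises MotionError and nothing moves.
- job_done(): hands the job in; it is judged then, once.
Readings, each from a call of its own:
- get_time(): time.
- get_joint_pos(): joint angles.
- get_qvel(): joint speeds.
- get_effort(): joint torques, N m.
- get_tcp_pos(): TCP position.
- get_ee_rot(): TCP orientation.
- get_ft_force(): force on the tool from outside, world axes, zero at the start.
- get_ft_torque(): the same for the moment, N m.
- get_grip_width(): opening from 0.0 (shut) to 1.0 (fully open).
- get_finger_force(): force on a finger pad.
Only numpy, scipy, OpenCV 4.12 (cv2) and the standard library are available. Lean on these libraries where they do the work, as an engineer would, in place of code of your own. Each camera call takes 0.05 s, during which the arm holds its last target. There are 200 camera calls.

TASK

Swing the flat-lying bail of the grey moisture-absorber pail straight up while the pail stays standing where it is, then lift the pail by the bail and hang it on the hook of the weighing stand by the middle of the bail's grip, leaving it hanging still and level. The sprung hook is delicate: it must never feel more than about 11 N (the pail itself weighs up to 6 N), so let it down gently until the hook carries the weight before you let go; leave the other things on the table alone.

Things in the scene. Friction and masses are not known exactly. Their poses are not given: they have to be found in the camera images.
- pail: grey round steel pail with a fixed metal lid, 106 mm across the lid, 100 mm across the body, 97 mm tall, 0.43 to 0.61 kg with its bail (not known beforehand). Origin: centre of its underside, z up. Its bail turns on two ears 85 mm above the origin; the hinge line is the pail's own y axis at that height. The bail starts lying flat on the pail's -x side, clear of the body
- bail (a joint): angle of the bail: 0 = lying flat, level, on the pail's -x side; 1.571 = straight up; 3.14 = flat on the other side. The hinge is slightly stiff (0.05 N m), so the bail stays where it is left
- bail_mid (a point): middle of the bail's grip, on its centre line. The bail is a U of 6 mm round steel bar (arms 120 mm apart, 37 g in all) whose cross bar, parallel to the hinge line and 110 mm from it, carries a black sleeve, 14 mm across and 88 mm long, centred here. The sleeve turns freely on the bar, so the bail swings and the pail hangs plumb while the sleeve is held
- stand: weighing stand fixed to the table: base plate 160 x 120 x 12 mm and a steel column, 22 mm across, 250 mm tall, 100 mm in +x of the origin; a black clamp (34 x 40 mm) on the column carries the hook and ends 35 mm or less above hook_mark. Origin: on the table below the hook's seat, z up. The hook points in -x, away from the column
- hook_mark (a point): nominal seat of the hook (resting place of the centre line of the bail's sleeve), 250 mm above the stand's origin. The clamp was set by hand: the true seat is up to 18 mm higher or lower (x, y are true), so feel for it
- column_top (a point): top centre of the steel column, 100 mm in +x of the seat. From its clamp the hook, one 8 mm round bar, comes in -x and forms an upward-open V: bar top 20 mm above the true seat at 48 mm in +x of it, down to the seat, up to the free tip, 18 mm above the seat and 26 mm in -x; its lowest point is 18 mm below the seat. The hook is sprung: it sinks 1 mm per 3 N, at most 8 mm
- clip_jar: bystander, to be left alone: closed glass jar, 44 mm across, 48 mm tall; origin at the centre of its underside
- spool: bystander, to be left alone: small white spool, 36 mm across, 32 mm tall; origin at the centre of its underside
- screwdriver: bystander, to be left alone: black-handled screwdriver, 190 mm, lying
- plain_tin: bystander, to be left alone: grey round tin of the pail's size (106 mm across, 96 mm tall) but with no bail; origin at the centre of its underside
- handwheel: bystander, to be left alone: spare shelving handwheel lying flat, 194 mm across, knob up to 62 mm high; origin at the centre of its underside
- hygrometer: bystander, to be left alone: white box-shaped hygrometer, 45 x 80 x 50 mm; origin at the centre of its underside
- stapler: bystander, to be left alone: black desk stapler, 140 mm long, 44 mm tall; origin at the centre of its underside

How it is judged:
By the outcome, as a careful person would: the job done as asked, in the order asked, and still so for the second after the job is handed in, with the robot touching nothing.
It also fails if it takes over 70 s, if anything falls off the work surface, if the arm or the gripper's body presses on something with over 40 N, if the wrist force passes 120 N, or if a joint passes its speed limit or range.

## Working session

There is one attempt and no reset: what is moved stays moved. The work goes in short steps, each a Python script; the robot and the scene stay as the last script left them, time stands still between calls to the robot, and variables do not carry over. Pictures are saved under pics/ and viewed, at most 14 in all, crops included, and the job is handed in when it is done.

```bash
mkdir -p pics; ls; python3 - <<'E'
from station import *
import cv2,numpy as np
for n in("scene","top"):
    im=read_camera(n); cv2.imwrite(f"pics/{n}0.png",im[:,:,::-1])
    i=camera_info(n); print(n,{k:(np.round(v,4).tolist() if hasattr(v,'shape') else v) for k,v in i.items()})
print(get_ee_rot(),get_tcp_pos(),get_time())
E
```

```text
pics
scene {'intrinsics': [[476.6166, 0.0, 286.8692], [0.0, 476.6166, 213.1613], [0.0, 0.0, 1.0]], 'T': [[-0.021, -0.6331, 0.7738, 1.6124], [0.9997, -0.0012, 0.0261, 0.0196], [-0.0155, 0.7741, 0.6329, 0.9703], [0.0, 0.0, 0.0, 1.0]]}
top {'intrinsics': [[465.585, 0.0, 282.6446], [0.0, 465.585, 209.7605], [0.0, 0.0, 1.0]], 'T': [[-0.0114, 0.9969, -0.0776, 0.4854], [-0.9999, -0.0112, 0.0039, 0.0212], [0.0031, 0.0776, 0.997, 1.5561], [0.0, 0.0, 0.0, 1.0]]}
[-6.69939242e-04  9.78977166e-01  2.03968734e-01 -1.24996805e-04] [ 0.24942066 -0.57253519  0.22198108] 0.1
```

View pics/scene0.png

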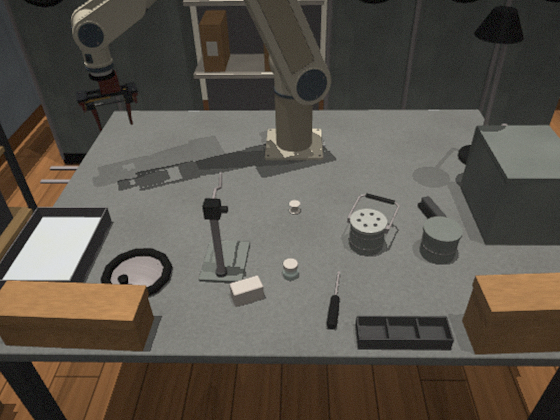

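View pics/top0.png

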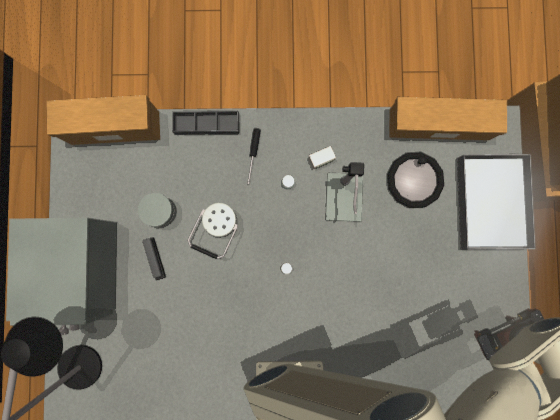

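The scene view shows the pail at about (368,230), its black sleeve at (380,198), and the stand column at (215,240) with its clamp at (212,209). In the top view the lid is at (219,219), the sleeve at (206,252), and the clamp at (355,170) with the hook pointing down the image.

```bash
python3 - <<'E'
import cv2,numpy as np
s=cv2.imread('pics/scene0.png');t=cv2.imread('pics/top0.png')
def c(im,x,y,w,h,k):return cv2.resize(im[y:y+h,x:x+w],None,fx=k,fy=k,interpolation=cv2.INTER_CUBIC)
a=np.hstack([c(t,180,195,65,70,6),c(t,320,155,65,70,6)][:2])
cv2.imwrite('pics/c1.png',a[:,:780])
b=np.hstack([c(s,335,185,70,75,5),c(s,190,165,70,120,5)[:375]])
cv2.imwrite('pics/c2.png',b)
E
```

```text
(no output)
```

View pics/c1.png

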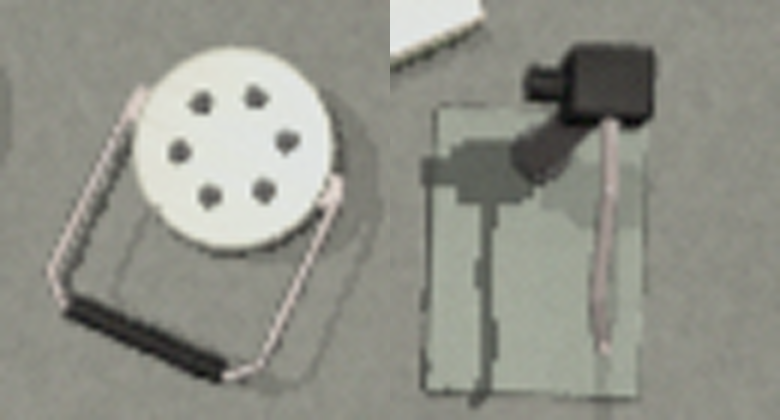

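View pics/c2.png

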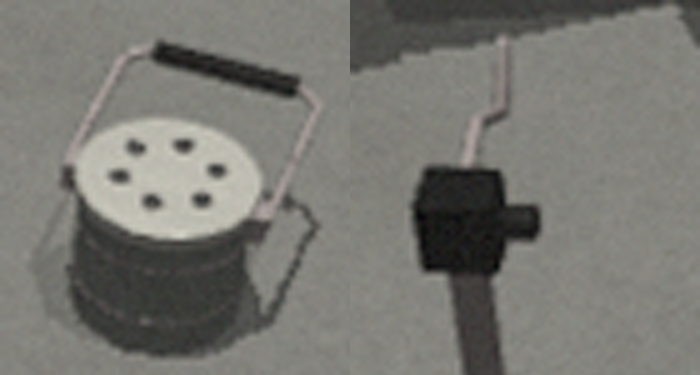

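The crops show the sleeve ends at about (190.8,246.3) and (217.5,257), and the lid centre at (218.7,219.7), all in the top view. The hook tip is at (355.5,213.5) in the top view and (220.6,172.6) in the scene view.

```bash
cat > h.py <<'E'
from station import *
import numpy as np, cv2
from scipy.spatial.transform import Rotation as R
def ray(cam,uv):
    i=camera_info(cam);K=np.array(i["intrinsics"]);T=np.array(i["T"])
    d=np.linalg.solve(K,[uv[0],uv[1],1.]);d=T[:3,:3]@[d[0],-d[1],-d[2]]
    return T[:3,3],d/np.linalg.norm(d)
def plane(cam,uv,z):
    o,d=ray(cam,uv);return o+d*(z-o[2])/d[2]
def tri(us,ut):
    (a,d),(b,e)=ray("scene",us),ray("top",ut)
    s=np.linalg.lstsq(np.c_[d,-e],b-a,rcond=None)[0]
    p,q=a+d*s[0],b+e*s[1];return (p+q)/2,np.linalg.norm(p-q)
def down(yaw):
    "tool down, closing line (tool y) along world yaw; of the two half turns the one with smaller last joint"
    y=np.array([np.cos(yaw),np.sin(yaw),0]);z=np.array([0,0,-1.]);x=np.cross(y,z)
    q=R.from_matrix(np.c_[x,y,z]).as_quat();return np.r_[q[3],q[:3]]
E
python3 - <<'E'
from h import *
s=cv2.imread('pics/scene0.png');t=cv2.imread('pics/top0.png')
def blob(im,x,y,w,h,lo,hi):
    g=cv2.cvtColor(im,cv2.COLOR_BGR2GRAY)[y:y+h,x:x+w]
    n,l,st,c=cv2.connectedComponentsWithStats(((g>=lo)&(g<=hi)).astype(np.uint8))
    k=1+np.argmax(st[1:,4]);pts=np.argwhere(l==k)[:,::-1]+[x,y]
    return pts.mean(0),st[k,4],pts,cv2.minAreaRect(pts.astype(np.float32))
lt=blob(t,195,195,50,50,190,255);print('lid',lt[:2],lt[3])
lc=plane("top",lt[3][0],.097);print('lid pos',lc)
st=blob(t,185,240,40,25,0,60);ss=blob(s,355,190,45,20,0,60);print(st[:2],st[3],ss[:2],ss[3])
print('sleeve tri',tri(ss[0],st[0]),'plane',plane("top",st[0],.085))
p=plane("top",(190.8,246.3),.085);q=plane("top",(217.5,257),.085);print('sleeve ends',p,q,np.linalg.norm(p-q))
c,n=plane("top",st[0],.085),lc; print('bail dir',np.degrees(np.arctan2(*(n-c)[1::-1])),np.linalg.norm((n-c)[:2]),'from sleeve',np.degrees(np.arctan2(*(p-q)[1::-1]))-90)
print('tip',tri((220.6,172.6),(355.5,213.5)))
print('clamp face hook',plane("top",(356.7,175.5),.27))
for u in((437,105),(425,390),(637,398),(648,110)):print('base',plane("top",(320+(u[0]-390)/6,155+u[1]/6),.012))
for u in((478,122),(505,105)):print('kink ray top?',ray("scene",(190+(u[0]-350)/5,165+u[1]/5)))
E
```

```text
lid (array([218.46547315, 218.96803069]), np.int32(782)) ((218.30001831054688, 219.1000213623047), (31.75216293334961, 32.64659118652344), 63.43495178222656)
lid pos [0.57182158 0.21757518 0.097     ]
(array([204.34285714, 251.44761905]), np.int32(105)) ((204.03610229492188, 251.2938232421875), (27.312814712524414, 3.9598500728607178), 23.962486267089844) (array([379.92307692, 198.5       ]), np.int32(104)) ((379.87261962890625, 198.48851013183594), (28.607818603515625, 3.6180479526519775), 14.620874404907227)
sleeve tri (array([0.47120444, 0.26158883, 0.09433953]), np.float64(4.546896096739151e-05)) plane [0.47111585 0.26314802 0.085     ]
sleeve ends [0.48774838 0.30578418 0.085     ] [0.45325652 0.22178968 0.085     ] 0.09080068568539126
bail dir -24.348406971943586 0.11053744630698899 from sleeve -22.325224772500533
tip (array([ 0.57362906, -0.18791085,  0.2589092 ]), np.float64(0.0009866755839586707))
clamp face hook [ 0.67896999 -0.19148319  0.27      ]
base [ 0.72900068 -0.13768302  0.012     ]
base [ 0.56984034 -0.1280145   0.012     ]
base [ 0.56408237 -0.24533052  0.012     ]
base [ 0.72489365 -0.25542262  0.012     ]
kink ray top? (array([1.61237362, 0.01962629, 0.97032467]), array([-0.792458  , -0.17347993, -0.58473501]))
kink ray top? (array([1.61237362, 0.01962629, 0.97032467]), array([-0.79812693, -0.16249901, -0.58016159]))
```

```bash
python3 - <<'E'
from h import *
print('lid tri',tri((368.6,220.9),(218.4,219.2)))
yaw=np.radians(-23.8); lid=np.array([.5719,.2176]); ux=np.array([np.cos(yaw),np.sin(yaw)]);uy=np.array([-ux[1],ux[0]])
g=lid-.11*ux-.019*uy
print(g)
for k in(0,np.pi):
    for p,yw in ((np.r_[g,.2],yaw),(np.array([.5996,-.207,.27]),np.radians(-3.4))):
        print(k,np.round(inverse_kinematics(p,down(yw+k)),2))
E
```

```text
lid tri (array([0.57179447, 0.21741804, 0.09125282]), np.float64(0.0012246258025041226))
[0.46358708 0.24460575]
0 [ 0.46  0.31  1.87 -0.    0.97  0.88]
0 [-0.35  0.39  1.57 -0.    1.19 -0.29]
3.141592653589793 [ 0.46  0.31  1.87 -0.    0.97 -2.26]Traceback (most recent call last):
  File "<stdin>", line 8, in <module>
    return _wrapfunc(a, 'round', decimals=decimals, out=out)
    return _wrapit(obj, method, *args, **kwds)
    result = getattr(arr, method)(*args, **kwds)
TypeError: unsupported operand type(s) for *: 'NoneType' and 'float'
```

```bash
cat >> h.py <<'E'
yaw=np.radians(-23.8); lid=np.array([.5719,.2176]); ux=np.array([np.cos(yaw),np.sin(yaw)]);uy=np.array([-ux[1],ux[0]])
off=-.019; gd=.015
def arc(th,z0=.085):  # TCP for bail angle th
    return np.r_[lid-.11*np.cos(th)*ux+off*uy, z0+.11*np.sin(th)-gd]
E
python3 - <<'E'
from h import *
p=get_tcp_pos(); movel([p[0],p[1],.42],v=.3)
a=arc(0); move_pose([a[0],a[1],.40],down(yaw))
command_gripper(.5)
movel([a[0],a[1],.16],v=.3)
print(get_time(),get_ft_force())
print(movel(a,v=.08,until_force=5),get_tcp_pos(),a,get_ft_force())
cv2.imwrite("pics/s1.png",cv2.resize(read_camera("scene")[150:290,300:460,::-1],None,fx=4,fy=4))
print(get_time())
E
```

```text
5.65 [-0.18224187 -0.81516362  0.93805089]
False [0.46394576 0.2448028  0.07046314] [0.46358708 0.24460575 0.07      ] [0.18440796 0.40524928 0.73450592]
6.975
```

View pics/s1.png

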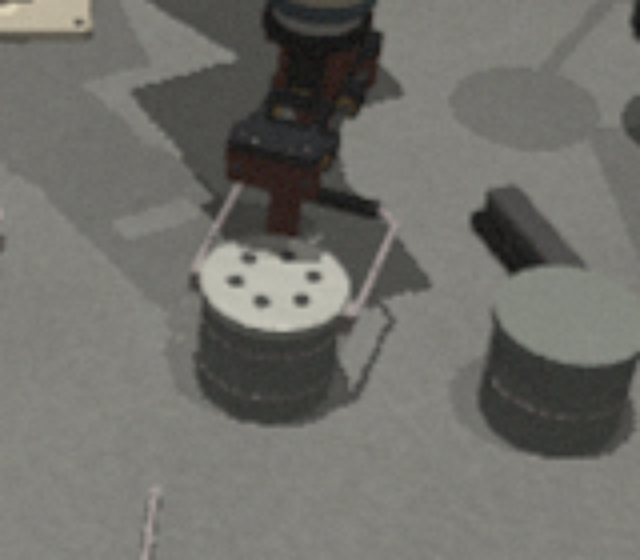

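```bash
python3 - <<'E'
from h import *
command_gripper(0); print(get_grip_width(),get_finger_force(),get_ft_force())
for th in np.radians(np.arange(9,91,9)):
    movel(arc(th),v=.08); print(np.round(get_ft_force(),1),np.round(get_tcp_pos()-arc(th),4),round(get_grip_width(),3))
print(get_time())
cv2.imwrite("pics/s2.png",np.hstack([cv2.resize(read_camera(n)[y:y+140,x:x+100,::-1],None,fx=4,fy=4) for n,x,y in(("scene",320,140),("top",170,150))]))
E
```

```text
0.14978181789650402 29.985966682434082 [-2.9334951  -0.18486395  1.12785838]
[-0.8  0.2  0.6] [0.0005 0.0001 0.0007] 0.153
[0.2 0.6 0.8] [0.0002 0.0001 0.0003] 0.153
[-0.1 -0.9 -1. ] [ 0.     -0.0001  0.0001] 0.151
[ 0.3 -1.8 -1.2] [ 0.0001 -0.0001  0.0002] 0.151
[ 0.4 -1.6 -0.4] [ 0.0004 -0.0001  0.0005] 0.149
[-0.3 -1.   0.6] [ 0.0005 -0.0001  0.0005] 0.15
[-1.5 -1.3  2.9] [ 0.0006 -0.0002  0.0005] 0.153
[-1.1 -0.3 -4.4] [ 0.0003 -0.0001 -0.0001] 0.15
[ 0.   0.5 -5.7] [ 0.0005 -0.0002 -0.    ] 0.148
[ 0.1 -0.3 -5.6] [ 0.0005 -0.0002 -0.0001] 0.153
11.2333
```

View pics/s2.png

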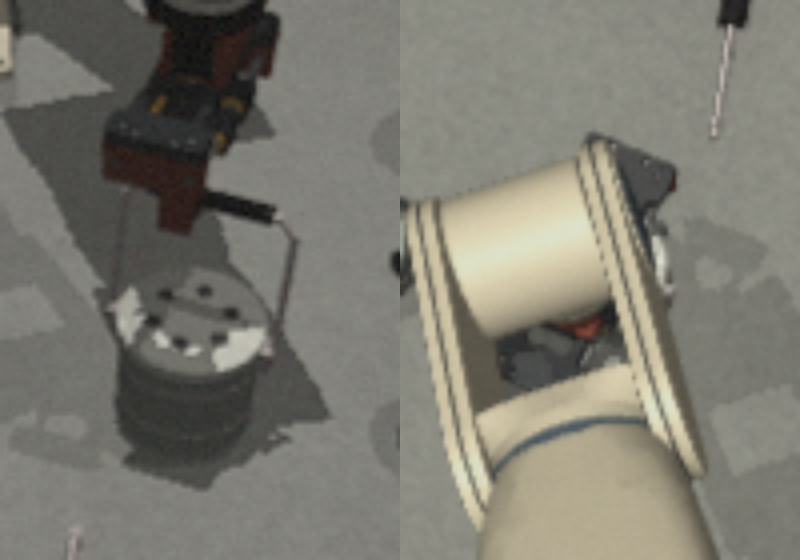

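The scene view shows the bail upright and the gripper holding the near half of the sleeve. The -5.6 N reading suggests the pail may be hanging just clear of the table, so I'll let it back down before lifting.

```bash
python3 - <<'E'
from h import *
p=arc(np.pi/2).copy()
for i in range(12):
    f=np.mean([get_ft_force() for _ in range(1)],0); print(np.round(get_tcp_pos()[2],4),np.round(f,1),np.round(get_ft_torque(),2))
    if f[2]>-1.5: break
    p[2]-=.0005; movel(p,v=.02); wait(.1)
print(get_time())
E
```

```text
0.1798 [-0.5 -0.1 -5.5] [-0.18 -0.04 -0.02]
0.1795 [ 0.2  0.1 -5.6] [-0.08 -0.02 -0.  ]
0.179 [-0.1  0.1 -5.6] [-0.16 -0.04  0.01]
0.1785 [ 0.7 -0.4 -5.8] [-0.12 -0.    0.  ]
0.178 [-0.3 -0.5 -5.9] [-0.13 -0.03 -0.  ]
0.1775 [ 0.5  0.5 -5. ] [-0.11 -0.04 -0.03]
0.177 [ 1.  -0.5 -5. ] [-0.12 -0.03 -0.02]
0.1765 [ 1.  -0.1 -5.2] [-0.14  0.03  0.01]
0.176 [ 0.   0.5 -5.8] [-0.11 -0.02 -0.03]
0.1755 [ 0.4 -0.3 -5.1] [-0.14 -0.01 -0.01]
0.175 [ 0.6 -0.8 -4.1] [-0.09 -0.04  0.01]
0.1745 [-0.9  0.2 -5. ] [-0.15 -0.02  0.01]
15.5333
```

```bash
python3 - <<'E'
from h import *
p=arc(np.pi/2).copy(); p[2]=.1745
for i in range(12):
    f=np.mean([(wait(.03),get_ft_force())[1] for _ in range(4)],0); print(np.round(get_tcp_pos()[2],4),np.round(f,1))
    if f[2]>-1.5: break
    p[2]-=.001; movel(p,v=.04)
print(get_time())
cv2.imwrite("pics/s3.png",cv2.resize(read_camera("scene")[140:280,320:460,::-1],None,fx=4,fy=4))
E
```

```text
0.1741 [-0.9  0.3 -3.9]
0.1734 [-0.2  0.2 -3.5]
0.1724 [-0.6 -0.2 -4.2]
0.1714 [-0.8 -0.2 -4. ]
0.1708 [-0.7 -1.  -0.2]
17.2
```

View pics/s3.png

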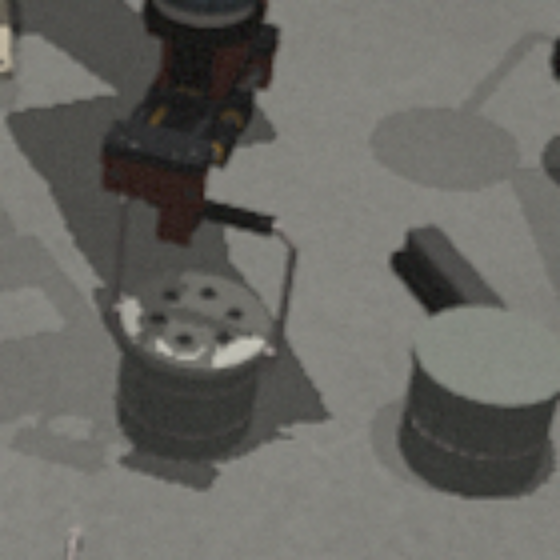

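Now the pail stands with the bail up, and the sleeve sits about 24 mm behind the TCP. I'll regrip nearer the tips so the gripper body clears the clamp, then lift.

```bash
python3 - <<'E'
from h import *
print('clamp top',tri((212.6,203),(357,168.7)))
p=arc(np.pi/2).copy(); p[2]=.1705
command_gripper(.35)
f0=np.mean([(wait(.02),get_ft_force())[1] for _ in range(8)],0)
p[2]=.195-.015; movel(p,v=.05)
im=read_camera("scene"); cv2.imwrite("pics/s4a.png",im[:,:,::-1])
command_gripper(0); print('w',get_grip_width(),get_finger_force())
f1=np.mean([(wait(.02),get_ft_force())[1] for _ in range(8)],0)
p[2]+=.03; movel(p,v=.05); wait(.4)
F=np.array([(wait(.02),np.r_[get_ft_force(),get_ft_torque()])[1] for _ in range(15)])
print(f0.round(2),f1.round(2),F.mean(0).round(2),F.std(0).round(2),get_tcp_pos(),get_time())
cv2.imwrite("pics/s4.png",cv2.resize(read_camera("scene")[130:270,320:420,::-1],None,fx=4,fy=4))
E
```

```text
clamp top (array([ 0.7002032 , -0.1935144 ,  0.25621911]), np.float64(0.003079667624157654))
w 0.15348156789287215 29.99737858772278
[0.17 0.27 0.26] [-0.04  0.24 -0.8 ] [ 0.08  0.33 -5.42 -0.11 -0.01 -0.  ] [0.42 0.44 0.49 0.03 0.03 0.02] [0.56424412 0.20021576 0.20999107] 20.2333
```

View pics/s4.png

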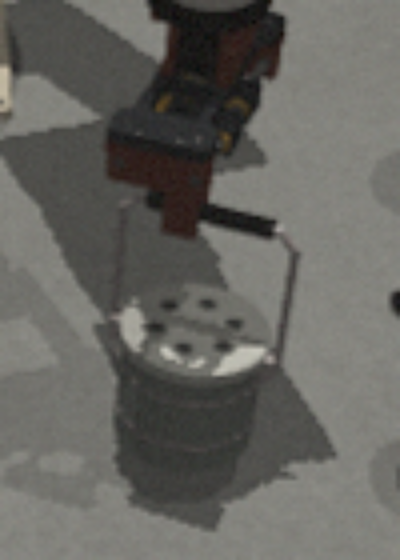

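The sleeve's ends show at about (145,200) and (278,228), with the finger centred at 183. That puts the grip roughly 18.5 mm off-centre as planned, with only a small tilt.

```bash
cat >> h.py <<'E'
sy=np.radians(-3.4); sx=np.array([np.cos(sy),np.sin(sy)]); sn=np.array([-sx[1],sx[0]]); seat=np.array([.5996,-.1885])
def st(dx,zs): return np.r_[seat+dx*sx+off*sn, zs-gd]   # TCP for sleeve middle dx before the seat, height zs
E
python3 - <<'E'
from h import *
p=get_tcp_pos(); movel([p[0],p[1],.30],v=.12)
movel(st(-.14,.315),frame=down(sy),v=.16)
movel(st(-.14,.288),v=.06)
movel(st(-.085,.288),v=.06); wait(.5)
F=np.array([(wait(.02),np.r_[get_ft_force(),get_ft_torque()])[1] for _ in range(15)])
print(F.mean(0).round(2),F.std(0).round(2),get_tcp_pos(),get_grip_width(),get_time())
cv2.imwrite("pics/s5.png",np.hstack([cv2.resize(read_camera(n)[y:y+140,x:x+100,::-1],None,fx=4,fy=4) for n,x,y in(("scene",165,130),("top",310,145))]))
E
```

```text
[ 0.12 -0.07 -5.28 -0.13 -0.12 -0.01] [0.52 0.39 0.51 0.02 0.04 0.03] [ 0.51369542 -0.20244653  0.27303336] 0.14855653920642178 26.3333
```

View pics/s5.png

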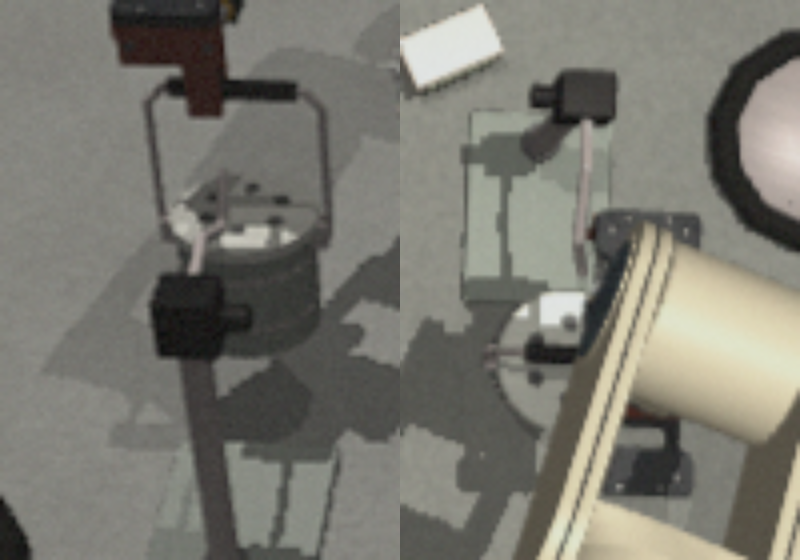

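The scene view shows the sleeve spanning (165..297, 89) in the crop with its middle at 231, and the hook tip at (222,175). The top view shows the sleeve's left end at (525,352). I'll check the sideways alignment from these.

```bash
python3 - <<'E'
from h import *
m=seat-.085*sx
print('expected mid',m,'observed',plane("scene",(165+231/4,130+89/4),.288))
e=plane("top",(310+125/4,145+352/4),.288); print('left end',e,'-> mid',e[:2]-.044*sn)
print('tip at .259',plane("scene",(165+222/4,130+175/4),.259), plane("top",(310+183/4,145+268/4),.259),'exp',seat-.026*sx)
E
```

```text
expected mid [ 0.51474961 -0.18345896] observed [ 0.51944722 -0.18656919  0.288     ]
left end [ 0.51883536 -0.1426684   0.288     ] -> mid [ 0.51622588 -0.18659096]
tip at .259 [ 0.57902571 -0.18796788  0.259     ] [ 0.5777691  -0.18819653  0.259     ] exp [ 0.57364576 -0.18695803]
```

```bash
python3 - <<'E'
from h import *
d=np.array([.001,.001,0])
movel(st(0,.288)+d,v=.05); wait(.6)
avg=lambda n=8:np.mean([(wait(.015),get_ft_force())[1] for _ in range(n)],0)
f0=avg(20);print(f0,get_time())
movel(st(0,.268)+d,v=.03)
z=.268
for k in range(6):
    hit=movel(st(0,.215)+d,v=.015,until_force=2.2)
    f=avg(); z=get_tcp_pos()[2]+gd; print(hit,z,f.round(2))
    if f[2]-f0[2]>1 or not hit: break
for k in range(14):
    if f[2]>-.6 or z<.215: break
    z-=.0004; movel(st(0,z)+d,v=.01); f=avg(12); print(round(z,4),get_tcp_pos()[2]+gd,f.round(2))
print(get_time(),get_ft_torque())
cv2.imwrite("pics/s6.png",np.hstack([cv2.resize(read_camera(n)[y:y+140,x:x+100,::-1],None,fx=4,fy=4) for n,x,y in(("scene",165,130),("top",310,145))]))
E
```

```text
[-0.03340191 -0.24224995 -5.28417014] 29.2333
True 0.24276727725908925 [ 0.56 -0.73 -0.62]
0.2424 0.24215308048838552 [-4.35  0.14  0.86]
32.4333 [0.0064901  0.69994522 0.10923803]
```

View pics/s6.png

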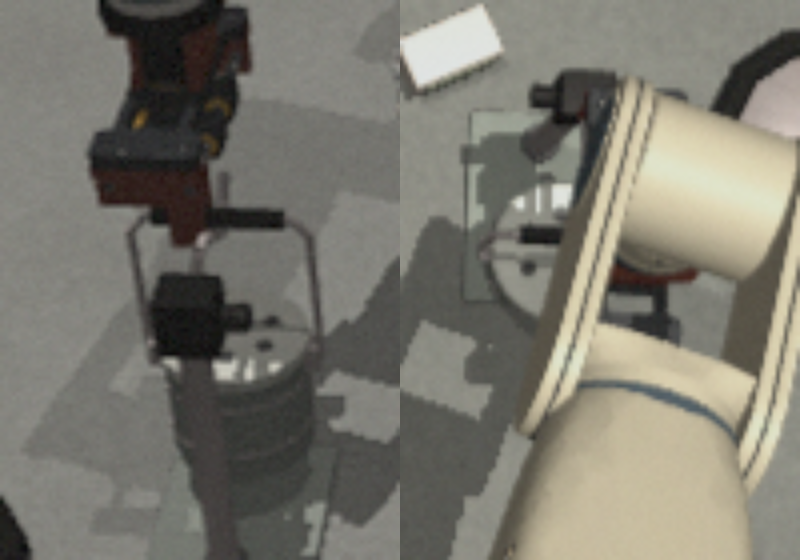

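The scene view shows the sleeve resting on the hook with its middle at about (217,217) and the hook passing beside the finger. The -4.3 N in x means the sleeve is sitting on the column-side slope, so I'll ease it towards -x into the seat.

```bash
python3 - <<'E'
from h import *
avg=lambda n=12:np.mean([(wait(.015),get_ft_force())[1] for _ in range(n)],0)
dx,z=.001,.2424; base=st(0,0)+[0,.001,0]
for k in range(24):
    f=avg(); t=get_ft_torque(); print(round(dx*1e3,1),round(z*1e3,1),f.round(1),t.round(2))
    if abs(f[0])<1.2 and -1.2<f[2]<.8: break
    if f[2]>3: z+=.0006
    elif f[2]>.8: z+=.0002
    if abs(f[0])>=1.2: dx+=np.sign(f[0])*min(.0006,.00015*abs(f[0]))
    if f[2]<-1.2: z-=.0004
    movel(base+np.r_[dx*sx,z],v=.01)
print(get_time(),get_tcp_pos())
E
```

```text
1.0 242.4 [-5.  -0.2  0.7] [-0.05  0.79  0.14]
0.4 242.4 [-3.6  0.4  0.4] [-0.01  0.5   0.06]
-0.1 242.4 [-0.6  0.2 -0. ] [ 0.05  0.   -0.04]
33.6333 [ 0.59874154 -0.20647166  0.2275631 ]
```

```bash
python3 - <<'E'
from h import *
avg=lambda n=12:np.mean([(wait(.015),get_ft_force())[1] for _ in range(n)],0)
z=.2424; base=st(0,0)+[0,.001,0]
for dx in(-.0007,-.0013,-.0019):
    movel(base+np.r_[dx*sx,z],v=.01); f=avg(); print(dx,f.round(1),get_ft_torque().round(2))
    if abs(f[0])>2.5: break
print(get_time())
im=read_camera("scene");cv2.imwrite("pics/s7.png",cv2.resize(im[160:250,175:275,::-1],None,fx=6,fy=6,interpolation=cv2.INTER_CUBIC))
E
```

```text
-0.0007 [ 3.   0.3 -0.3] [-0.01 -0.66 -0.07]
34.0833
```

View pics/s7.png

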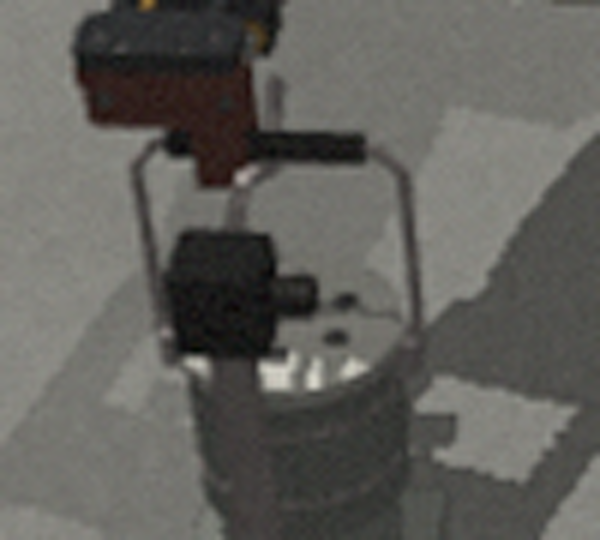

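The sleeve spans 165..365 in the crop, and the hook crosses it at about 270, which is its middle. Side force appears in both directions, so the sleeve is in the V. I'll go back to the neutral position and release.

```bash
python3 - <<'E'
from h import *
avg=lambda n=12:np.mean([(wait(.015),get_ft_force())[1] for _ in range(n)],0)
base=st(0,0)+[0,.001,0]; b=base+np.r_[-.0002*sx,.2424]
movel(b,v=.01); print(avg().round(1))
command_gripper(.3); print(get_grip_width(),avg().round(1))
print(movel(b+[0,0,.05],v=.04,until_force=4),get_ft_force().round(1))
movel(b+[0,0,.18],v=.15)
q=b+[-.2,0,.18]; movel(q,v=.25); wait(2)
a=read_camera("scene"); t=read_camera("top"); wait(1); c=read_camera("scene")
print(get_time(),np.abs(a[150:300,165:275].astype(int)-c[150:300,165:275]).mean())
cv2.imwrite("pics/s8.png",np.hstack([cv2.resize(i[y:y+140,x:x+100,::-1],None,fx=4,fy=4) for i,x,y in((c,165,150),(t,310,145))]))
E
```

```text
[ 3.   0.1 -0.1]
0.3019054194505562 [-0.1 -0.3 -0.1]
False [ 0.1 -0.3  0.3]
41.7417 2.3827070707070708
```

View pics/s8.png

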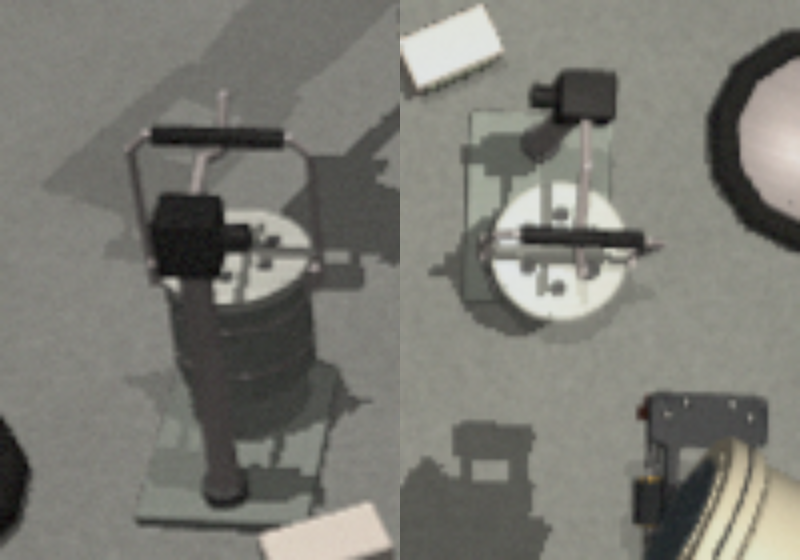

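The pail hangs clear of the arm. In the top view the sleeve spans 523..643, with the hook at its middle at about 583. I'll check that it's level and still.

```bash
python3 - <<'E'
from h import *
a=tri((203,183.5),(340.75,203.75));b=tri((235.5,184.25),(370.75,205));print(a,b,np.degrees(np.arcsin((b[0]-a[0])[2]/.088)))
p=read_camera("scene").astype(int);wait(.4);q=read_camera("scene").astype(int);wait(3);r=read_camera("scene").astype(int)
for s in((slice(180,260),slice(200,248)),(slice(270,350),slice(330,430))):print(np.abs(p-q)[s].mean(),np.abs(p-r)[s].mean())
g=r.mean(2)[170:200,195:245].astype(np.uint8); pts=np.argwhere(g<50)
for im in(p,r):
    g=im.mean(2)[175:192,198:242]; k=np.argwhere(g<55); print(k.mean(0),len(k))
print(get_time())
E
```

```text
(array([ 0.60884463, -0.18919058,  0.24741278]), np.float64(0.08206449246060987)) (array([ 0.59644619, -0.19013689,  0.24497292]), np.float64(0.084917189597047)) -1.588771589845286
2.7552083333333335 2.777951388888889
2.5850833333333334 2.5736666666666665
[ 8.88811189 21.25174825] 143
[ 8.88965517 21.28275862] 145
45.2917
```

```bash
python3 - <<'E'
from h import *
a=tri((203,183.5),(370.75,205));b=tri((235.5,184.25),(340.75,203.75));d=(b[0]-a[0])
print(a,b,np.degrees(np.arcsin(d[2]/np.linalg.norm(d))),(a[0]+b[0])/2)
if abs(d[2])<.006: print(job_done(),get_time())
E
```

```text
(array([ 0.5984101 , -0.23376419,  0.24143074]), np.float64(0.0005917270838772304)) (array([ 0.60282164, -0.14809431,  0.24218599]), np.float64(0.0016568554651888695)) 0.5044315039871868 [ 0.60061587 -0.19092925  0.24180837]
the job is handed in; nothing more can be done
the job is handed in; nothing more can be done
```

The pail is hanging on the hook by about the middle of its grip, still and level to about 0.5°, and I handed the job in at about 45 s; the one departure is that the off-centre grip lifted the pail up to about 9 mm late in the bail swing, so I set it back down with the bail upright before the real lift.

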